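# Load the swing-arm drill jig

### The arm

A 7-joint arm with a two-finger parallel gripper is mounted at the origin on a cart in front of the work surface, level with it; the furniture and walls round the work are solid. World frame = base frame: x ahead of the robot, y to its left, z up, the work surface at z = 0. Lengths are in m, angles in rad, forces in N, time in s.
With the tool pointing down it reaches from about 0.425 to 0.925 m from the base axis. Payload 6.8 kg.
Tool frame: the origin (TCP) lies between the finger pads; the fingertips stand 14 mm ahead of it and the grasp point (between the pads) lies 5 mm behind it; z points along the fingers, y is the line along which they close (so a half turn about z gives the same grasp; the last joint's range is limited). The gripper opens to 85 mm and grips with 20 to 120 N. Pads are 22 mm wide; open, the fingers measure 114 mm over their backs; the gripper's body (76 mm by 85 mm) begins 54 mm behind the grasp point. The pads swing forward as they close: fully open they stand 13 mm farther back than shut.
Start: joints at [-1.287, 0.477, 0.022, 1.555, -0.011, 1.109, -0.083], TCP at [0.258, 0.624, 0.245] pointing down, gripper open.
Joint ranges: [-2.96, 2.96], [-0.34, 2.1], [-1.41, 1.46], [0.24, 2.44], [-1.37, 4.51], [0.17, 1.92], [-2.96, 2.96]. Speed limits (rad/s): [2.39, 2.39, 3.14, 3.14, 3.14, 3.14, 3.14].

### API

Orientations are given as a rotation vector (axis times angle).
In Python, from bench import r, imaging gives the robot as it stands.
- The arm moves only by the tool apply_moves, never from a script. Its argument "moves" is a list of rows, each a list of 2 entries, a list of its own where there are three numbers: the shift along the tool's x, y, z in cm, then the turn about the tool's z in rad. In form: [[[tx, ty, tz], roll], ...]. A call has 1 to 10 rows; each row is the pose to reach, as a shift and turn from the pose commanded when the call began, along the tool's axes at that moment; what a row does not reach only later rows make up. A row lasts 1/12 s, in which the tool goes at most 41.7 mm and 7.16 degrees, less where a joint would pass 70% of its speed; a pose out of reach is approached as far as the arm can. A call with a gripper value outside its range is refused whole. "claw" is the opening, from 0 (shut) to 1 (fully open), set as the call begins (left out, the last holds). The fingers move at their own pace and stop on an object; "grip_force" is the grip in N (left out, the last holds). Time passes only in rows, so rows that repeat a pose let the fingers close. It gives the time, the measured TCP pose, the force and the opening at its end, in the units of the state.
- r.get_obs(): the state, without advancing time (a new reading comes with each control period).
- imaging.grab_frame(name): name is "side" or "top" or "wrist"; returns a dict with "frame" (400x640x3 uint8, blue, green, red), "intrinsics" (3x3 intrinsics, pixels), "T" (4x4, takes a point from camera to world coordinates). Camera axes: x right, y up, looking along -z (the intrinsics and any distortion apply to the point x, -y, -z); pixel columns grow to the right and rows downward; lengths in m; the calibration is good to about 2 mm. A picture is of the moment at which its call begins. There is no depth.
- r.hand_in(): hands the job in, once; it reports no verdict.
The state is a dict: "clock": time; "joints": joint angles; "qvel": joint speeds; "tau": joint torques, N m; "tcp_pos": TCP position; "orientation": TCP orientation; "contact_force": force on the tool from outside, world axes, zero at the start; "moment": the same for the moment, N m; "grip_width": finger opening in m.
Only numpy, scipy, OpenCV 4.12 (cv2) and the standard library are available. Lean on these libraries where they do the work, as an engineer would, in place of code of your own. Each camera call takes 0.05 s, during which the arm holds its last target. There are 200 camera calls.

### The job

Load the drill jig for drilling: with the fingertips, push the undrilled steel disc across the jig plate until it drops flat into the round nest, then push the jig's swing arm round until it is home against its stop, with the drill bush over the seated disc. Nothing is to be picked up: the disc only slides on the plate, and the already drilled disc and the other things on the bench stay where they are.

Things in the scene. Friction and masses are not known exactly. Their poses are not given: they have to be found in the camera images.
- jig: drill jig, a dark steel plate 155 (x) x 256 (y) x 24 mm on four feet, fixed to the bench; origin on the bench surface under the centre of the nest (the plate reaches from x = -65 to +90 mm and y = -128 to +128 mm), jig x pointing roughly away from the robot; its flat top face 40 mm above the origin. A steel stop pin, 8 mm across and 12 mm high, stands on the plate at jig x = +39, y = +47 mm; it halts the swing arm
- nest (a point): centre of the mouth of the round nest in the jig plate, level with the plate's top; blind recess 53 mm across, 10.5 mm deep with a 1 mm chamfer at the rim; axes as the jig
- blank_center (a point): centre (half-way up) of the loose undrilled disc, plain solid steel, 50 mm across, 10 mm thick, 0.15 kg; lies flat on the jig plate, to the left or to the right of the nest (about 90 mm along jig y), its centre 5 mm above the plate; seated in the nest its centre is 5.5 mm below the plate's top face
- drilled_center (a point): centre (half-way up) of the loose, already drilled disc: same size and steel, but with a 16 mm hole through the middle; lies flat on the jig plate on the other side of the nest; to be left alone
- swing_arm (a joint): angle of the jig's swing arm, rad, growing as the arm turns clockwise seen from above; it starts parked at 0 to 0.40 (clear of the nest, over the plate's far edge) and is home against its stop at 1.454, where the drill bush stands over the nest's centre. Light friction (about 1 N at the pin); it stays where it is left. An arm 30 mm wide, 9 mm thick, underside 1.5 mm above the plate; it passes over a seated disc but strikes one that is not fully down
- push_pin (a point): middle of the height of the upright steel pin near the arm's free end, a handy place to push the arm; pin 12 mm across, standing 25 mm up from the arm's top face (that face is 10.5 mm above the plate's top); 104 mm from the pivot axis
- pivot_axis (a point): the arm's pivot axis at the arm's top face; fixed to the jig at jig x = +68, y = +42 mm; a round nut 26 mm across and 12 mm high stands on it
- drill_bush (a point): centre of the drill bush at the arm's top face, 80 mm from the pivot axis on the line to the pin; steel sleeve 24 mm across standing 6 mm above the arm
- spanner: combination spanner lying on the bench to the right of the jig, 26 x 159 x 8 mm, origin under its middle; bystander
- tea_mug: white mug standing behind the jig, 97 mm high, 78 mm across, origin at the centre of its underside; bystander
- jam_jar: clear jar with a white lid standing behind the jig, 97 mm high, 64 mm across, origin at the centre of its underside; bystander

How it is judged:
By the outcome, as a careful person would: the job done as asked, in the order asked, and still so for the second after the job is handed in, with the robot touching nothing.
It also fails if it takes over 53 s, if anything falls off the work surface, if the arm or the gripper's body presses on something with over 40 N, if the wrist force passes 120 N, or if a joint passes its speed limit or range.

## Working session

There is one attempt and no reset: what is moved stays moved. The work goes in short steps, Python scripts to look and compute and a tool call to move; the robot and the scene stay as the last step left them, time stands still between calls to the robot, and variables do not carry over. Pictures are saved under pics/ and viewed, on a budget of 10 in all, crops included, one or two more only if the job needs it, and the job is handed in when it is done.

Besides the shell and the picture viewer there is one more tool, called after "Emit:" as name(argument=value, ...) on one line, values as JSON. apply_moves: Moves the arm, as the interface text tells. Its arguments: {"type":"object","properties":{"moves":{"type":"array","items":{"type":"array"}},"claw":{"type":"number"},"grip_force":{"type":"number"}},"required":["moves"]}

```bash
ls; mkdir -p pics; cat > h.py <<'E'
import numpy as np, cv2
from bench import r, imaging
from scipy.spatial.transform import Rotation as R
def ray(f,u,v):
    K=np.array(f["intrinsics"]);T=np.array(f["T"])
    d=np.array([(u-K[0,2])/K[0,0],-(v-K[1,2])/K[1,1],-1]);return T[:3,3],T[:3,:3]@d
def onz(f,u,v,z):
    o,d=ray(f,u,v);return o+d*(z-o[2])/d[2]
def proj(f,p):
    K=np.array(f["intrinsics"]);T=np.array(f["T"]);c=T[:3,:3].T@(np.array(p)-T[:3,3])
    return np.array([K[0,2]+K[0,0]*c[0]/-c[2],K[1,2]+K[1,1]*c[1]/c[2]])
E
python3 - <<'E'
from h import *
o=r.get_obs();print(o["clock"],o["tcp_pos"],o["orientation"],R.from_rotvec(o["orientation"]).as_matrix().round(3))
for n in ["top","side"]:
    f=imaging.grab_frame(n);cv2.imwrite(f"pics/{n}0.png",f["frame"]);print({k:v for k,v in f.items() if k!="frame"})
    np.savez(f"{n}0.npz",**f)
E
```

```text
pics
0.0 [0.25754274 0.62334581 0.24434384] [-6.11402675e-01 -3.08126240e+00  2.76088582e-03] [[-0.924  0.382 -0.001]
 [ 0.382  0.924 -0.002]
 [-0.    -0.002 -1.   ]]
{'intrinsics': array([[364.16455988,   0.        , 317.29062983],
       [  0.        , 364.16455988, 195.33188217],
       [  0.        ,   0.        ,   1.        ]]), 'T': array([[ 0.0041878 ,  0.99824152, -0.05912986,  0.57254523],
       [-0.99985444,  0.00515793,  0.01626359, -0.1942692 ],
       [ 0.01653998,  0.05905314,  0.99811781,  0.94204735],
       [ 0.        ,  0.        ,  0.        ,  1.        ]])}
{'intrinsics': array([[467.99365766,   0.        , 322.06720108],
       [  0.        , 467.99365766, 201.86854207],
       [  0.        ,   0.        ,   1.        ]]), 'T': array([[-0.8093224 ,  0.2620052 , -0.52569053,  0.07988939],
       [-0.58690872, -0.32547566,  0.74135265,  0.59099271],
       [ 0.02313878,  0.90852566,  0.41718788,  0.53217128],
       [ 0.        ,  0.        ,  0.        ,  1.        ]])}
```

View pics/top0.png

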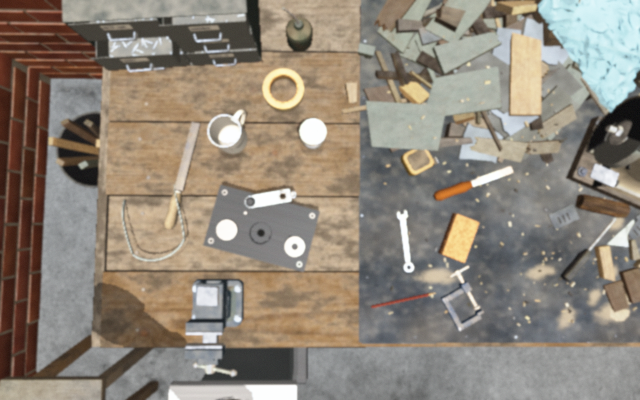

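View pics/side0.png

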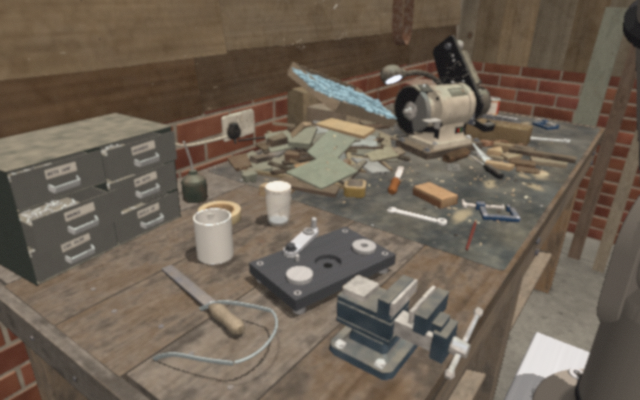

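The top view shows the plain disc left of the nest at about (227,230) and the nest at (260,233). The drilled disc is on the right at (294,246). The arm is parked at the far edge, pivot near (250,200) and pin near (292,194). Next I measure them more precisely.

```bash
python3 - <<'E'
from h import *
f=dict(np.load("top0.npz"));im=f["frame"]
x0,y0,x1,y1=195,175,330,280
c=im[y0:y1,x0:x1];g=cv2.cvtColor(c,cv2.COLOR_BGR2GRAY);s=cv2.cvtColor(c,cv2.COLOR_BGR2HSV)[...,1]
cv2.imwrite("pics/crop.png",cv2.resize(c,None,fx=5.9,fy=5.6,interpolation=cv2.INTER_CUBIC))
m=((s<60)).astype(np.uint8)*255
m=cv2.morphologyEx(m,cv2.MORPH_OPEN,np.ones((3,3)))
cs,_=cv2.findContours(m,cv2.RETR_EXTERNAL,cv2.CHAIN_APPROX_NONE)
k=max(cs,key=cv2.contourArea);print(cv2.contourArea(k),cv2.minAreaRect(k))
b=cv2.boxPoints(cv2.minAreaRect(k))+[x0,y0]
P=np.array([onz(f,*p,.04)[:2] for p in b]);print(P.round(4),[np.linalg.norm(P[i]-P[i-1]).round(4) for i in range(4)])
w=((g>150)&(s<60)).astype(np.uint8)*255
cs,_=cv2.findContours(w,cv2.RETR_EXTERNAL,cv2.CHAIN_APPROX_NONE)
for k in cs:
    if cv2.contourArea(k)>8:
        (u,v),(a,bb),an=cv2.minAreaRect(k);M=cv2.moments(k);u,v=M["m10"]/M["m00"]+x0,M["m01"]/M["m00"]+y0
        print("w",cv2.contourArea(k),round(u,1),round(v,1),a,bb,onz(f,u,v,.05).round(4))
d=((g<50)).astype(np.uint8)*255
cs,_=cv2.findContours(d,cv2.RETR_EXTERNAL,cv2.CHAIN_APPROX_NONE)
for k in cs:
    if cv2.contourArea(k)>20:
        (u,v),rr=cv2.minEnclosingCircle(k);print("d",u+x0,v+y0,rr,onz(f,u+x0,v+y0,.04).round(4))
E
```

```text
7024.0 ((67.59654998779297, 46.85862350463867), (107.07889556884766, 78.88690185546875), 14.67639446258545)
[[ 0.4991  0.0757]
 [ 0.6874  0.0307]
 [ 0.6213 -0.2266]
 [ 0.4338 -0.1782]] [np.float64(0.2622), np.float64(0.1935), np.float64(0.2657), np.float64(0.1936)]
w 39.5 298.8 263.7 7.0 7.0 [ 0.4591 -0.1646  0.05  ]
w 11.5 308.0 256.9 2.005510091781616 33.23946762084961 [ 0.4755 -0.1868  0.05  ]
w 32.5 210.5 240.3 6.260990142822266 6.7082037925720215 [0.5149 0.0497 0.05  ]
w 362.5 294.3 246.4 21.0 22.0 [ 0.5008 -0.1535  0.05  ]
w 369.0 226.1 229.6 21.0 22.0 [0.5408 0.0126 0.05  ]
w 36.5 311.7 215.3 7.071067810058594 6.363961219787598 [ 0.5764 -0.1953  0.05  ]
w 10.5 244.9 212.6 3.0 4.0 [ 0.5824 -0.0324  0.05  ]
w 10.5 319.1 214.4 2.386235237121582 12.365036964416504 [ 0.5787 -0.2134  0.05  ]
w 29.5 224.1 191.9 5.656853675842285 6.363960266113281 [0.6327 0.0191 0.05  ]
w 656.0 269.5 198.2 14.692506790161133 53.287109375 [ 0.6179 -0.0918  0.05  ]
```

View pics/crop.png

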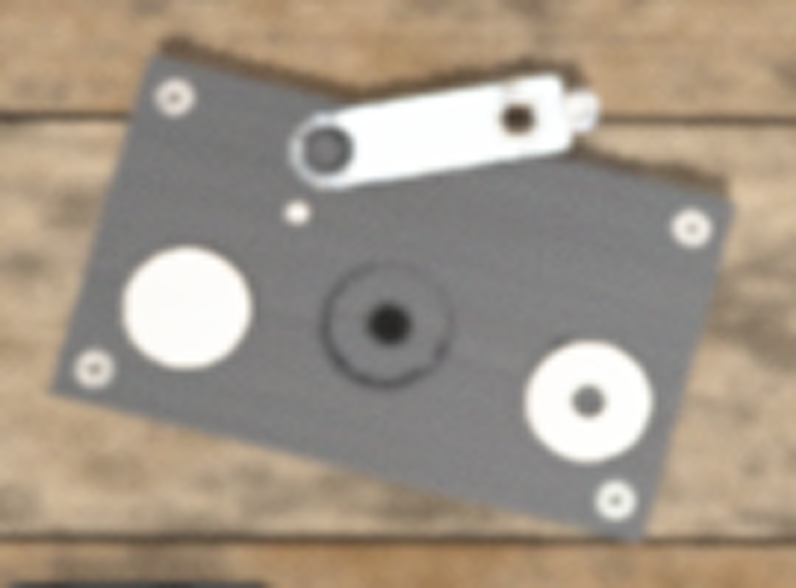

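The crop confirms it. The nest centre hole is at about (260.6,232.9), the nut at (250.4,201.8), the pin top at (293.8,194.1) and the stop pin at (245,212.6). The screws give the jig's yaw.

```bash
python3 - <<'E'
from h import *
f=dict(np.load("top0.npz"))
A=[onz(f,*p,.04)[:2] for p in [(298.8,263.7),(210.5,240.3),(311.7,215.3),(224.1,191.9)]]
A=np.array(A);print("screws",A.round(4),np.linalg.norm(A[0]-A[1]),np.linalg.norm(A[0]-A[2]))
yd=(A[1]-A[0])+(A[3]-A[2]);xd=(A[2]-A[0])+(A[3]-A[1])
print(np.arctan2(-yd[0],yd[1]),np.arctan2(xd[1],xd[0]))
J=np.arctan2(-yd[0],yd[1]);ex=np.array([np.cos(J),np.sin(J)]);ey=np.array([-np.sin(J),np.cos(J)])
mc=A.mean(0);n1=mc-ex*0.0125
print("nest from screws",n1)
for u,v in[(260.6,232.9)]: print("nest hole",onz(f,u,v,.0295)[:2],onz(f,u,v,.04)[:2])
for nm,u,v,z in [("stop",244.9,212.6,.052),("nut",250.4,201.8,.0625),("pin",293.8,194.1,.0755),("blank",226.1,229.6,.05),("drilled",294.3,246.4,.05)]:
    p=onz(f,u,v,z)[:2];print(nm,p.round(4),"jig",((p-n1)@ex).round(4),((p-n1)@ey).round(4))
E
```

```text
screws [[ 0.4578 -0.1643]
 [ 0.5142  0.0524]
 [ 0.5764 -0.1953]
 [ 0.6333  0.0215]] 0.22397372598375345 0.12264237412553165
-0.25544249743705294 -0.25487956091279285
nest from screws [ 0.53333359 -0.06826818]
nest hole [ 0.53220769 -0.06841157] [ 0.53267182 -0.06985972]
stop [ 0.5823 -0.0327] jig 0.0384 0.0467
nut [ 0.6082 -0.0474] jig 0.0672 0.0391
pin [ 0.6265 -0.1524] jig 0.1114 -0.0579
blank [0.5408 0.0125] jig -0.0132 0.0801
drilled [ 0.5007 -0.1534] jig -0.01 -0.0906
```

Emit:
apply_moves(moves=[[[-4,-3.4,0],0.12],[[-7,-6,0],0.2],[[-10.5,-9,0],0.3],[[-13.5,-11.5,0],0.4],[[-16.5,-14,0],0.5],[[-19.5,-16.5,0],0.6],[[-22.5,-19,0],0.7],[[-25.5,-21.5,0],0.8],[[-28.5,-24,0],0.9],[[-31.5,-27,0],1.0]], claw=0.24)

```text
clock: 0.93
tcp_pos: [0.4461, 0.2532, 0.2453]
orientation: [-2.02, -2.406, -0.001]
contact_force: [0.8, 0.1, -0.2]
grip_width: 0.0206
```

```bash
cat >> h.py <<'E'
def plan(x,y,z,deg=None):
    o=r.get_obs();M=R.from_rotvec(o["orientation"]).as_matrix();d=M.T@(np.array([x,y,z])-o["tcp_pos"])*100
    a=np.degrees(np.arctan2(M[1,0],M[0,0]));ro=0 if deg is None else -np.radians((deg-a+180)%360-180)
    print("t",round(o["clock"],2),"tcp",np.round(o["tcp_pos"],4),"xang",a.round(2),"F",np.round(o["contact_force"],1),"w",o["grip_width"]);print("shift cm",d.round(2),"roll",round(ro,3))
E
python3 -c "
from h import *
plan(.545,.0573,.12,84.65)"
```

```text
t 0.93 tcp [0.4461 0.2532 0.2453] xang 99.99 F [ 0.8  0.1 -0.2] w 0.020625901169530267
shift cm [-21.01   6.34  12.52] roll 0.268
```

Emit:
apply_moves(moves=[[[-3.5,1,0],0.1],[[-7,2.1,0.5],0.2],[[-10.5,3.2,1],0.268],[[-14,4.2,2],0.268],[[-17,5.2,4],0.268],[[-19.5,6,6.5],0.268],[[-21,6.34,9],0.268],[[-21,6.34,11],0.268],[[-21,6.34,12.5],0.268],[[-21,6.34,12.5],0.268]])

```text
clock: 1.77
tcp_pos: [0.5429, 0.0587, 0.1171]
orientation: [-2.317, -2.118, 0.009]
contact_force: [0.4, 0.2, 1.0]
grip_width: 0.0208
```

```bash
python3 - <<'E'
from h import *
plan(.545,.0573,.07,84.65)
f=imaging.grab_frame("wrist");cv2.imwrite("pics/w1.png",f["frame"]);np.savez("w1.npz",**f)
for n,p in [("blank",(.5408,.0125,.05)),("nest",(.5333,-.0684,.04))]: print(n,proj(f,p))
E
```

```text
t 1.77 tcp [0.5429 0.0587 0.1171] xang 84.86 F [0.4 0.2 1. ] w 0.020753241133205366
shift cm [-0.11  0.25  4.71] roll 0.004
blank [322.59353303 273.07535972]
nest [322.08506761 348.54058437]
```

View pics/w1.png

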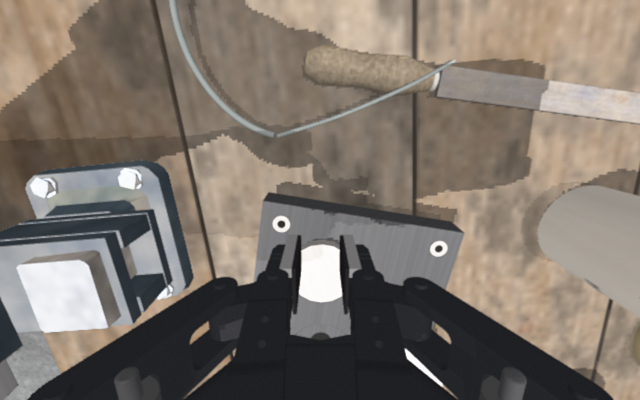

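The wrist view shows the blank centred between the fingers at about (321,270), as predicted. Next is a guarded descent behind it.

Emit:
apply_moves(moves=[[[0,0.05,1.5],0],[[0,0.1,3],0],[[0,0.1,4.2],0],[[0,0.1,5],0],[[0,0.1,5.3],0],[[0,0.1,5.5],0],[[0,0.1,5.6],0],[[0,0.1,5.6],0]])

```text
clock: 2.48
tcp_pos: [0.5465, 0.0593, 0.0647]
orientation: [2.318, 2.12, 0.001]
contact_force: [-0.4, 0.1, -0.5]
grip_width: 0.02
```

```bash
python3 - <<'E'
from h import *
plan(.545,.0573,.058,84.65)
f=imaging.grab_frame("side");np.savez("s1.npz",**f)
c=proj(f,(.545,.03,.05)).astype(int);print(c)
x,y=c[0]-50,c[1]-60
cv2.imwrite("pics/s1.png",cv2.resize(f["frame"][y:y+90,x:x+120],None,fx=6,fy=6,interpolation=cv2.INTER_CUBIC))
E
```

```text
t 2.48 tcp [0.5465 0.0593 0.0647] xang 84.9 F [-0.4  0.1 -0.5] w 0.02004167888889554
shift cm [-0.22 -0.14  0.67] roll 0.004
[290 274]
```

View pics/s1.png

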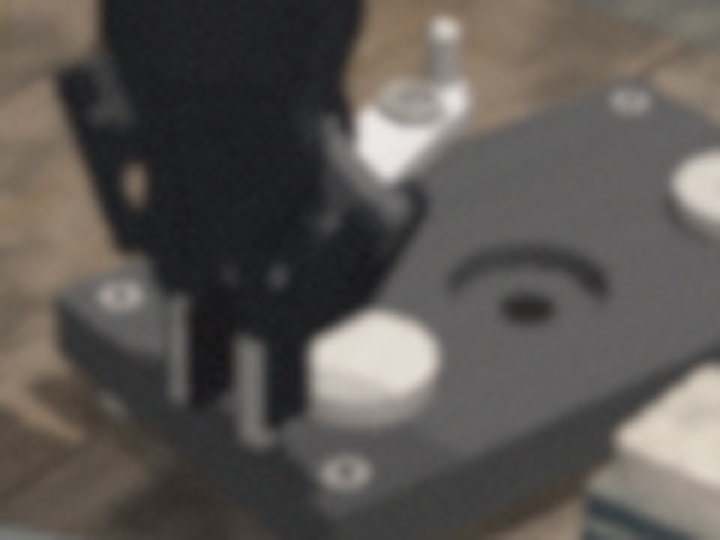

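Emit:
apply_moves(moves=[[[0,-0.1,0.3],0],[[0,-0.14,0.5],0],[[0,-0.14,0.6],0],[[0,-0.14,0.7],0],[[0,-0.14,0.7],0],[[0,-0.14,0.7],0]])

```text
clock: 3.03
tcp_pos: [0.5449, 0.0594, 0.0572]
orientation: [-2.318, -2.12, 0.0]
contact_force: [-0.2, -0.5, 0.5]
grip_width: 0.0204
```

```bash
python3 - <<'E'
from h import *
plan(.545,.0573,.055,84.65)
E
```

```text
t 3.03 tcp [0.5449 0.0594 0.0572] xang 84.9 F [-0.2 -0.5  0.5] w 0.02041651830901391
shift cm [-0.21  0.03  0.22] roll 0.004
```

Emit:
apply_moves(moves=[[[-0.6,0,0],0.004],[[-1.2,0,0],0.004],[[-1.7,0,0],0.004],[[-2.3,0,0],0.004],[[-2.9,0,0],0.004],[[-3.5,0,0],0.004],[[-4.1,0,0],0.004],[[-4.6,0,0],0.004],[[-5,0,0],0.004],[[-5,0,0],0.004]])

```text
clock: 3.87
tcp_pos: [0.5403, 0.0083, 0.0573]
orientation: [2.324, 2.114, -0.001]
contact_force: [-0.4, -0.8, 0.9]
grip_width: 0.0203
```

```bash
python3 - <<'E'
from h import *
plan(.5333,-.0684,.057)
f=imaging.grab_frame("top");np.savez("t2.npz",**f)
g=imaging.grab_frame("side");np.savez("s2.npz",**g)
a=cv2.resize(f["frame"][170:270,200:300],None,fx=4,fy=4,interpolation=cv2.INTER_CUBIC)
b=cv2.resize(g["frame"][200:300,240:340],None,fx=4,fy=4,interpolation=cv2.INTER_CUBIC)
cv2.imwrite("pics/m2.png",np.hstack([a,b]))
E
```

```text
t 3.87 tcp [0.5403 0.0083 0.0573] xang 84.59 F [-0.4 -0.8  0.9] w 0.020337834510577437
shift cm [-7.7   0.03  0.04] roll 0
```

View pics/m2.png

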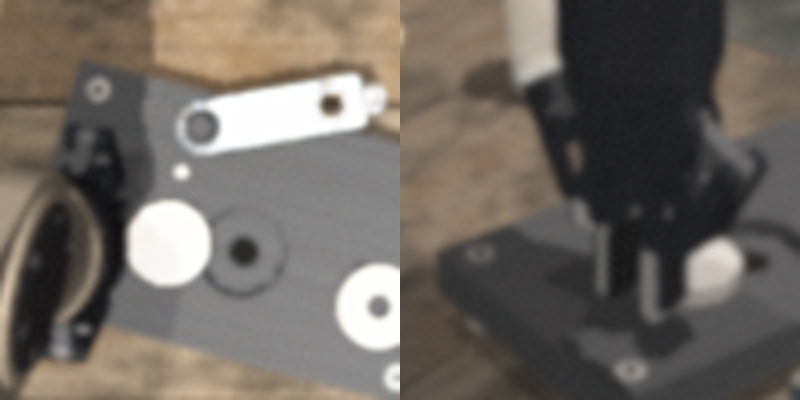

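The cradle is pushing the disc straight. In the top crop it is at (168,243) and the nest at (243,251). I'll measure the offset from disc to TCP.

```bash
cat >> h.py <<'E'
def disc(f,guess):
    u,v=proj(f,guess).astype(int);c=f["frame"][v-22:v+22,u-22:u+22]
    m=((c.min(2)>150)).astype(np.uint8)*255
    cs,_=cv2.findContours(m,cv2.RETR_EXTERNAL,cv2.CHAIN_APPROX_NONE)
    k=max(cs,key=cv2.contourArea);M=cv2.moments(k);u,v=M["m10"]/M["m00"]+u-22,M["m01"]/M["m00"]+v-22
    p=onz(f,u,v,.05);print("disc",cv2.contourArea(k),p.round(4));return p
E
python3 - <<'E'
from h import *
f=dict(np.load("t2.npz"));p=disc(f,(.537,-.03,.05))
t=np.array([.5403,.0083]);n=np.array([.5330,-.0686]);e=np.array([-.0943,-.9955])
print("ahead",(p[:2]-t)@e,"to nest",n-p[:2],(n-p[:2])@e,"lat",np.cross(e,n-p[:2]))
E
```

```text
disc 349.5 [ 0.5389 -0.0257  0.05  ]
ahead 0.03397433021195412 to nest [-0.00593442 -0.04290145] 0.04326800978804588 lat -0.0018621123626560094<stdin>:4: DeprecationWarning: Arrays of 2-dimensional vectors are deprecated. Use arrays of 3-dimensional vectors instead. (deprecated in NumPy 2.0)
```

Emit:
apply_moves(moves=[[[-0.5,-0.03,0],0],[[-1,-0.06,0],0],[[-1.5,-0.1,0],0],[[-2,-0.13,0],0],[[-2.4,-0.16,0],0],[[-2.8,-0.2,0],0],[[-3,-0.2,0],0],[[-3,-0.2,0],0]])

```text
clock: 4.63
tcp_pos: [0.5355, -0.0208, 0.0573]
orientation: [2.323, 2.115, -0.0]
contact_force: [-0.2, -0.2, -0.4]
grip_width: 0.0204
```

```bash
python3 - <<'E'
from h import *
plan(.5328,-.0686,.057)
f=imaging.grab_frame("top");np.savez("t3.npz",**f)
p=disc(f,(.535,-.056,.05))
t=r.get_obs()["tcp_pos"][:2];M=R.from_rotvec(r.get_obs()["orientation"]).as_matrix()[:2,:2]
print("disc rel tcp (tool)",M.T@(p[:2]-t),"need(tool)",M.T@(np.array([.5328,-.0686])-p[:2]))
E
```

```text
t 4.63 tcp [ 0.5355 -0.0208  0.0573] xang 84.62 F [-0.2 -0.2 -0.4] w 0.020441564381849367
shift cm [-4.78  0.18  0.03] roll 0
disc 331.0 [ 0.5341 -0.0559  0.05  ]
disc rel tcp (tool) [-0.03537925  0.00186324] need(tool) [-0.01279369 -0.00013326]
```

Emit:
apply_moves(moves=[[[-0.3,0,0],0],[[-0.6,0,0],0],[[-0.8,0,0],0],[[-1,0,0],0],[[-1.1,0,0],0],[[-1.2,0,0],0],[[-1.3,0,0],0],[[-1.35,0,0],0],[[-1.35,0,0],0]])

```text
clock: 5.43
tcp_pos: [0.5343, -0.0336, 0.0572]
orientation: [-2.322, -2.116, 0.0]
contact_force: [-1.0, 0.2, -0.8]
grip_width: 0.0202
```

```bash
python3 - <<'E'
from h import *
plan(.5328,-.0686,.057)
f=imaging.grab_frame("top");np.savez("t4.npz",**f)
g=imaging.grab_frame("side");np.savez("s4.npz",**g)
p=disc(f,(.533,-.067,.04))
a=cv2.resize(f["frame"][190:270,220:300],None,fx=5,fy=5,interpolation=cv2.INTER_CUBIC)
b=cv2.resize(g["frame"][220:300,280:360],None,fx=5,fy=5,interpolation=cv2.INTER_CUBIC)
cv2.imwrite("pics/m4.png",np.hstack([a,b]))
E
```

```text
t 5.43 tcp [ 0.5343 -0.0336  0.0572] xang 84.66 F [-1.   0.2 -0.8] w 0.02017570525988232
shift cm [-3.49  0.18  0.02] roll 0
disc 309.5 [ 0.5337 -0.0698  0.05  ]
```

View pics/m4.png

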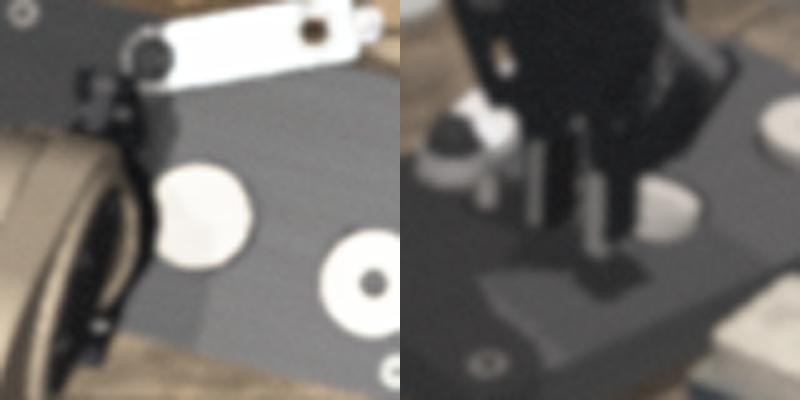

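The disc looks concentric with the nest but may not have dropped yet. I'll fit circles to the rim and to the disc's visible arc.

```bash
cat >> h.py <<'E'
from scipy.ndimage import map_coordinates
from scipy.optimize import least_squares
def edge(f,p,rad,a0,a1,sign,inner=.018,outer=.032):
    """radial edge points about world point p; sign +1 bright->dark, fits circle centre (rad free) on plane z"""
    g=cv2.cvtColor(f["frame"],cv2.COLOR_BGR2GRAY).astype(float);rr=np.linspace(inner,outer,57);P=[]
    for a in np.radians(np.arange(a0,a1,4)):
        q=np.array([proj(f,(p[0]+s*np.cos(a),p[1]+s*np.sin(a),p[2])) for s in rr])
        v=map_coordinates(g,[q[:,1],q[:,0]],order=1);d=-sign*np.gradient(v);d=np.convolve(d,np.ones(5)/5,"same")
        i=d[3:-3].argmax()+3;P.append([p[0]+rr[i]*np.cos(a),p[1]+rr[i]*np.sin(a)])
    P=np.array(P);s=least_squares(lambda c:np.hypot(P[:,0]-c[0],P[:,1]-c[1])-c[2],[p[0],p[1],rad],loss="soft_l1",f_scale=.0005)
    print("circle",s.x.round(4),"res",np.abs(s.fun).mean().round(5));return s.x
E
python3 - <<'E'
from h import *
f=dict(np.load("top0.npz"));edge(f,(.533,-.0686,.04),.0265,0,360,1);edge(f,(.533,-.0686,.04),.0265,-150,20,1)
edge(f,(.5408,.0125,.05),.025,0,360,1);edge(f,(.5408,.0125,.05),.025,-150,20,1)
f=dict(np.load("t4.npz"))
for z in(.05,.04): edge(f,(.5335,-.068,z),.025,-150,20,1)
E
```

```text
circle [ 0.5336 -0.0687  0.0232] res 0.00065
circle [ 0.5339 -0.0682  0.0236] res 0.0008
circle [0.541  0.0125 0.0259] res 0.00033
circle [0.5408 0.0129 0.0262] res 0.00027
circle [ 0.5334 -0.0678  0.0252] res 0.0003
circle [ 0.533  -0.0664  0.0255] res 0.00033
```

Emit:
apply_moves(moves=[[[-0.05,0,0],0],[[-0.1,0,0],0],[[-0.1,0,0],0],[[-0.15,0,0],0],[[-0.15,0,0],0],[[-0.15,0,0],0]])

```text
clock: 6.03
tcp_pos: [0.5343, -0.035, 0.0573]
orientation: [-2.322, -2.116, -0.0]
contact_force: [-1.1, 0.2, 0.0]
grip_width: 0.0206
```

```bash
python3 - <<'E'
from h import *
plan(.5336,-.0687,.057)
f=imaging.grab_frame("top");np.savez("t5.npz",**f);g=imaging.grab_frame("side");np.savez("s5.npz",**g)
for z in(.05,.04): edge(f,(.5335,-.068,z),.025,-150,20,1)
a=cv2.resize(f["frame"][190:270,220:300],None,fx=5,fy=5,interpolation=cv2.INTER_CUBIC)
b=cv2.resize(g["frame"][220:300,280:360],None,fx=5,fy=5,interpolation=cv2.INTER_CUBIC)
cv2.imwrite("pics/m5.png",np.hstack([a,b]))
E
```

```text
t 6.03 tcp [ 0.5343 -0.035   0.0573] xang 84.67 F [-1.1  0.2  0. ] w 0.020595179975540872
shift cm [-3.36  0.25  0.03] roll 0
circle [ 0.5334 -0.0692  0.0254] res 0.00031
circle [ 0.5329 -0.0678  0.0256] res 0.00029
```

View pics/m5.png

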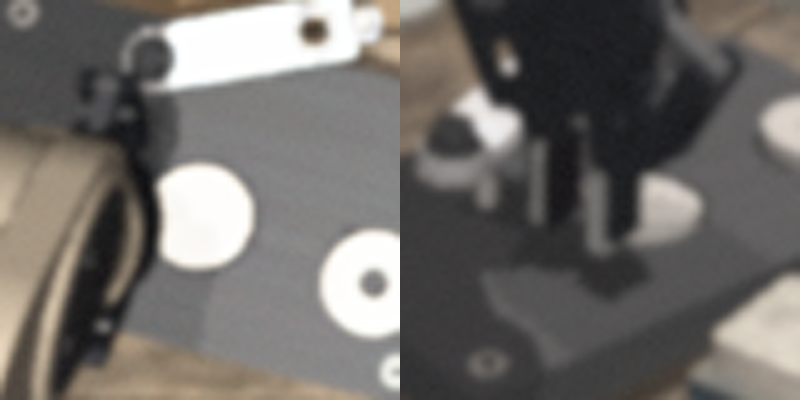

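```bash
python3 - <<'E'
from h import *
n=np.array([.5334,-.0687])
for nm in("s4","s5"):
    f=dict(np.load(nm+".npz"));g=cv2.cvtColor(f["frame"],cv2.COLOR_BGR2GRAY).astype(float)
    d=f["T"][:2,3]-n;d/=np.linalg.norm(d)
    # scan along far direction and -y/robot side; far edge of top face at height z
    for ang in(-80,-60,-40,-20):
        u=np.array([np.cos(np.radians(ang)),np.sin(np.radians(ang))]);o=[]
        for z in(.0395,.05):
            s=np.linspace(.005,.055,101);q=np.array([proj(f,(*(n+u*k),z)) for k in s])
            v=map_coordinates(g,[q[:,1],q[:,0]],order=1);i=np.gradient(np.convolve(np.pad(v,3,"edge"),np.ones(7)/7,"valid")).argmin();o.append(round(s[i]*1000,1))
        print(nm,ang,"edge radius mm if seated/unseated",o)
E
```

```text
s4 -80 edge radius mm if seated/unseated [np.float64(19.0), np.float64(6.5)]
s4 -60 edge radius mm if seated/unseated [np.float64(18.0), np.float64(6.5)]
s4 -40 edge radius mm if seated/unseated [np.float64(9.5), np.float64(41.0)]
s4 -20 edge radius mm if seated/unseated [np.float64(44.0), np.float64(48.0)]
s5 -80 edge radius mm if seated/unseated [np.float64(20.0), np.float64(7.0)]
s5 -60 edge radius mm if seated/unseated [np.float64(18.5), np.float64(5.0)]
s5 -40 edge radius mm if seated/unseated [np.float64(7.0), np.float64(45.5)]
s5 -20 edge radius mm if seated/unseated [np.float64(40.0), np.float64(49.0)]
```

```bash
python3 - <<'E'
from h import *
for nm,n,z in(("side0",(.5008,-.1535),.05),("side0",(.5408,.0125),.05),("s5",(.5008,-.1535),.05),("side0",(.5334,-.0687),.04)):
    f=dict(np.load(nm+".npz"));g=cv2.cvtColor(f["frame"],cv2.COLOR_BGR2GRAY).astype(float);o=[]
    for ang in(-100,-80,-60,-40):
            u=np.array([np.cos(np.radians(ang)),np.sin(np.radians(ang))])
            s=np.linspace(.015,.04,101);q=np.array([proj(f,(*(n+u*k),z)) for k in s])
            v=map_coordinates(g,[q[:,1],q[:,0]],order=1);i=np.gradient(np.convolve(np.pad(v,3,"edge"),np.ones(7)/7,"valid")).argmin();o.append(round(s[i]*1000,1))
    print(nm,n,o)
E
```

```text
side0 (0.5008, -0.1535) [np.float64(19.5), np.float64(18.5), np.float64(18.0), np.float64(18.0)]
side0 (0.5408, 0.0125) [np.float64(22.0), np.float64(20.7), np.float64(18.8), np.float64(20.5)]
s5 (0.5008, -0.1535) [np.float64(19.8), np.float64(18.2), np.float64(18.0), np.float64(18.0)]
side0 (0.5334, -0.0687) [np.float64(34.0), np.float64(31.2), np.float64(34.5), np.float64(34.2)]
```

Emit:
apply_moves(moves=[[[-0.05,0,0],0],[[-0.1,0,0],0],[[-0.1,0,0],0],[[-0.1,0,0],0]])

```text
clock: 6.47
tcp_pos: [0.5341, -0.0361, 0.0573]
orientation: [2.322, 2.116, -0.0]
contact_force: [-0.7, 0.5, -0.5]
grip_width: 0.0203
```

```bash
python3 - <<'E'
from h import *
plan(.5336,-.0687,.057)
f=imaging.grab_frame("top");np.savez("t6.npz",**f);g=imaging.grab_frame("side");np.savez("s6.npz",**g)
for z in(.05,.04): edge(f,(.5335,-.068,z),.025,-150,20,1)
n=(.5334,-.0687);g=cv2.cvtColor(g["frame"],cv2.COLOR_BGR2GRAY).astype(float);f=dict(np.load("s6.npz"));o=[]
for ang in(-100,-80,-60,-40):
            u=np.array([np.cos(np.radians(ang)),np.sin(np.radians(ang))])
            s=np.linspace(.015,.04,101);q=np.array([proj(f,(*(n+u*k),.04)) for k in s])
            v=map_coordinates(g,[q[:,1],q[:,0]],order=1);i=np.gradient(np.convolve(np.pad(v,3,"edge"),np.ones(7)/7,"valid")).argmin();o.append(round(s[i]*1000,1))
print(o)
E
```

```text
t 6.47 tcp [ 0.5341 -0.0361  0.0573] xang 84.66 F [-0.7  0.5 -0.5] w 0.020285489149950667
shift cm [-3.25  0.25  0.03] roll 0
circle [ 0.5335 -0.0693  0.0254] res 0.00026
circle [ 0.5331 -0.0678  0.0257] res 0.00026
[np.float64(19.8), np.float64(18.0), np.float64(21.8), np.float64(16.2)]
```

The shift between views matches a disc seated with its top near z=0.04. The last 1 mm push also left the disc still, so the tips passed over it. I'll lift, verify the seat, and move over the push pin.

Emit:
apply_moves(moves=[[[0,0,-1.5],0],[[0,0,-3.5],0],[[0,0,-5.5],0],[[0,0,-7],0],[[0,0,-7],0]])

```text
clock: 6.98
tcp_pos: [0.536, -0.0363, 0.1301]
orientation: [2.321, 2.113, 0.006]
contact_force: [-0.5, 0.6, 1.1]
grip_width: 0.0207
```

```bash
python3 -c "
from h import *
plan(.6260,-.149,.127,99)"
```

```text
t 6.98 tcp [ 0.536  -0.0363  0.1301] xang 84.65 F [-0.5  0.6  1.1] w 0.020699842023217487
shift cm [-10.39  10.01   0.35] roll -0.251
```

Emit:
apply_moves(moves=[[[-2,2,0],-0.1],[[-4.2,4,0],-0.2],[[-6.4,6.2,0],-0.25],[[-8.6,8.3,0],-0.25],[[-10.4,10,0],-0.25],[[-10.4,10,0],-0.25],[[-10.4,10,0],-0.25]], claw=0.4)

```text
clock: 7.57
tcp_pos: [0.6238, -0.1504, 0.1263]
orientation: [-2.043, -2.386, 0.002]
contact_force: [-0.2, -0.5, 0.8]
grip_width: 0.0337
```

```bash
python3 - <<'E'
from h import *
plan(.6260,-.149,.072,99)
f=imaging.grab_frame("top");np.savez("t7.npz",**f);g=imaging.grab_frame("side");np.savez("s7.npz",**g)
for z in(.05,.04): edge(f,(.5335,-.068,z),.025,0,360,1)
a=cv2.resize(f["frame"][175:275,210:330],None,fx=4,fy=4,interpolation=cv2.INTER_CUBIC)
b=cv2.resize(g["frame"][210:310,270:350],None,fx=4,fy=4,interpolation=cv2.INTER_CUBIC)
cv2.imwrite("pics/m7.png",np.hstack([a,b]))
E
```

```text
t 7.57 tcp [ 0.6238 -0.1504  0.1263] xang 98.86 F [-0.2 -0.5  0.8] w 0.03372892085473905
shift cm [0.1  0.24 5.43] roll -0.003
circle [ 0.5343 -0.0682  0.0254] res 0.00326
circle [ 0.533  -0.0676  0.0247] res 0.0034
```

View pics/m7.png

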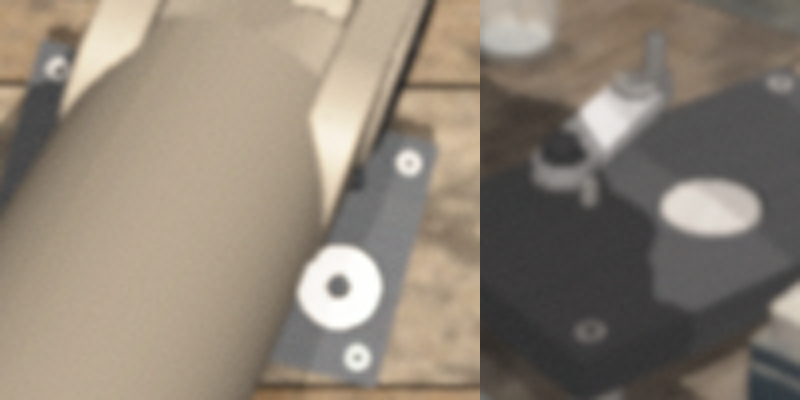

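The side view shows the disc flush and level at (711,207) with no side wall visible, so it is seated. I'll cross-check the pin before descending.

```bash
python3 - <<'E'
from h import *
f=dict(np.load("s7.npz"))
print("exp pin",proj(f,(.6258,-.1478,.0755)),"obs 313.5 218.2"," alt",proj(f,(.6265,-.1524,.0755)))
print("exp disc",proj(f,(.5334,-.0685,.0395)),"obs 327.7 261.8; stop",proj(f,(.5828,-.0329,.052)),"obs 297.3,255.5")
E
```

```text
exp pin [313.49406568 216.2055276 ] obs 313.5 218.2  alt [314.49577486 215.38853139]
exp disc [326.39461976 259.12665931] obs 327.7 261.8; stop [295.8419289  253.05837331] obs 297.3,255.5
```

Emit:
apply_moves(moves=[[[0.05,0.2,1.5],0],[[0.05,0.2,3],0],[[0.05,0.2,4],0],[[0.05,0.2,4.7],0],[[0.05,0.2,5.2],0],[[0.05,0.2,5.4],0],[[0.05,0.2,5.4],0]])

```text
clock: 8.25
tcp_pos: [0.6258, -0.1479, 0.0729]
orientation: [-2.04, -2.389, 0.0]
contact_force: [-1.3, -0.3, 0.0]
grip_width: 0.034
```

```bash
python3 - <<'E'
from h import *
o=r.get_obs();print(np.round(o["joints"],2));plan(.6260,-.149,.072,99)
C=np.array([.6096,-.0451]);M=R.from_rotvec(o["orientation"]).as_matrix();t0=o["tcp_pos"][:2]
for k in range(0,11):
    th=np.radians(-81-9*k if k<10 else -163);t=np.array([np.sin(th),-np.cos(th)]);p=C+.104*np.array([np.cos(th),np.sin(th)])+.011*t
    d=(M.T@np.append(p-t0,0))*100;print(k,np.degrees(th).round(),p.round(4),d[:2].round(2),"roll",np.radians(-81-np.degrees(th)).round(3))
E
```

```text
[-0.11  0.64  0.34  1.78 -0.29  0.77  0.54]
t 8.25 tcp [ 0.6258 -0.1479  0.0729] xang 99.0 F [-1.3 -0.3  0. ] w 0.03396973170993383
shift cm [-0.11  0.    0.09] roll 0.0
0 -81.0 [ 0.615  -0.1495] [ 0.01 -1.09] roll 0.0
1 -90.0 [ 0.5986 -0.1491] [ 0.31 -2.7 ] roll 0.157
2 -99.0 [ 0.5825 -0.1461] [ 0.86 -4.25] roll 0.314
3 -108.0 [ 0.567  -0.1406] [ 1.64 -5.69] roll 0.471
4 -117.0 [ 0.5526 -0.1328] [ 2.64 -6.99] roll 0.628
5 -126.0 [ 0.5396 -0.1228] [ 3.83 -8.12] roll 0.785
6 -135.0 [ 0.5283 -0.1109] [ 5.18 -9.05] roll 0.942
7 -144.0 [ 0.519  -0.0973] [ 6.67 -9.76] roll 1.1
8 -153.0 [ 0.5119 -0.0825] [  8.24 -10.22] roll 1.257
9 -162.0 [ 0.5073 -0.0668] [  9.87 -10.43] roll 1.414
10 -163.0 [ 0.5069 -0.065 ] [ 10.05 -10.44] roll 1.431
```

Emit:
apply_moves(moves=[[[0,-0.55,0],0],[[0,-1.1,0],0],[[0.15,-1.9,0],0.08],[[0.3,-2.7,0],0.157],[[0.57,-3.5,0],0.235],[[0.86,-4.25,0],0.314],[[1.22,-5,0],0.393],[[1.64,-5.69,0],0.471],[[2.1,-6.35,0],0.55],[[2.64,-7,0],0.628]])

```text
clock: 9.08
tcp_pos: [0.5524, -0.1339, 0.0741]
orientation: [2.681, 1.634, 0.002]
contact_force: [0.8, -1.2, -0.7]
grip_width: 0.0341
```

```bash
python3 - <<'E'
from h import *
o=r.get_obs();plan(.5526,-.1328,.073,63)
C=np.array([.6096,-.0451]);M=R.from_rotvec(o["orientation"]).as_matrix();t0=o["tcp_pos"][:2]
for a in(-121.5,-126,-130.5,-135,-139.5,-144,-148.5,-153,-157.5,-160,-163,-165):
    th=np.radians(a);t=np.array([np.sin(th),-np.cos(th)]);p=C+.104*np.array([np.cos(th),np.sin(th)])+.011*t
    d=(M.T@np.append(p-t0,0))*100;print(a,p.round(4),d[:2].round(2),"roll",np.radians(-117-a).round(3))
g=imaging.grab_frame("side")
b=cv2.resize(g["frame"][190:310,250:370],None,fx=5,fy=5,interpolation=cv2.INTER_CUBIC)
cv2.imwrite("pics/m8.png",b)
E
```

```text
t 9.08 tcp [ 0.5524 -0.1339  0.0741] xang 62.71 F [ 0.8 -1.2 -0.7] w 0.034083730199091826
shift cm [ 0.1  -0.03  0.11] roll -0.005
-121.5 [ 0.5459 -0.128 ] [ 0.22 -0.85] roll 0.079
-126 [ 0.5396 -0.1228] [ 0.4  -1.65] roll 0.157
-130.5 [ 0.5337 -0.117 ] [ 0.64 -2.44] roll 0.236
-135 [ 0.5283 -0.1109] [ 0.94 -3.2 ] roll 0.314
-139.5 [ 0.5234 -0.1043] [ 1.3  -3.94] roll 0.393
-144 [ 0.519  -0.0973] [ 1.72 -4.65] roll 0.471
-148.5 [ 0.5152 -0.0901] [ 2.19 -5.32] roll 0.55
-153 [ 0.5119 -0.0825] [ 2.71 -5.95] roll 0.628
-157.5 [ 0.5093 -0.0747] [ 3.28 -6.54] roll 0.707
-160 [ 0.5081 -0.0703] [ 3.62 -6.85] roll 0.75
-163 [ 0.5069 -0.065 ] [ 4.04 -7.2 ] roll 0.803
-165 [ 0.5063 -0.0614] [ 4.33 -7.42] roll 0.838
```

View pics/m8.png

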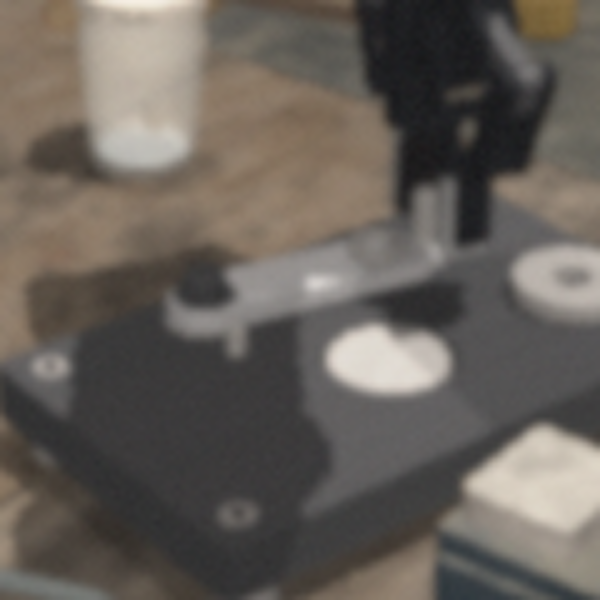

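The pin at (430,215) is between the fingers, the arm is about half way round, and the disc is flush. I'll carry on along the arc.

Emit:
apply_moves(moves=[[[0.22,-0.85,0],0.08],[[0.4,-1.65,0],0.157],[[0.64,-2.44,0],0.236],[[0.94,-3.2,0],0.314],[[1.3,-3.94,0],0.393],[[1.72,-4.65,0],0.471],[[2.19,-5.32,0],0.55],[[2.71,-5.95,0],0.628],[[3.1,-6.35,0],0.68],[[3.28,-6.54,0],0.707]])

```text
clock: 9.97
tcp_pos: [0.5091, -0.0736, 0.0736]
orientation: [-3.081, -0.612, -0.001]
contact_force: [0.5, -0.6, -0.0]
grip_width: 0.034
```

```bash
python3 -c "
from h import *
plan(.5069,-.065,.073,17)
plan(.5058,-.0578,.073,15)"
```

```text
t 9.97 tcp [ 0.5091 -0.0736  0.0736] xang 22.48 F [ 0.5 -0.6 -0. ] w 0.03402150693928806
shift cm [ 0.13 -0.88  0.07] roll 0.096
t 9.97 tcp [ 0.5091 -0.0736  0.0736] xang 22.48 F [ 0.5 -0.6 -0. ] w 0.03402150693928806
shift cm [ 0.3  -1.59  0.07] roll 0.131
```

Now the last part, slowly, watching the force for the stop.

Emit:
apply_moves(moves=[[[0.05,-0.25,0],0.03],[[0.08,-0.45,0],0.05],[[0.1,-0.6,0],0.07],[[0.12,-0.75,0],0.085],[[0.13,-0.88,0],0.096],[[0.13,-0.88,0],0.096],[[0.13,-0.88,0],0.096]])

```text
clock: 10.55
tcp_pos: [0.5072, -0.0652, 0.0733]
orientation: [-3.107, -0.465, -0.0]
contact_force: [0.1, -1.7, 1.6]
grip_width: 0.0341
```

Emit:
apply_moves(moves=[[[0,-0.05,0],0],[[0,-0.1,0],0],[[0,-0.15,0],0],[[0,-0.15,0],0]])

```text
clock: 10.88
tcp_pos: [0.507, -0.0647, 0.0734]
orientation: [3.106, 0.464, 0.001]
contact_force: [1.7, -4.3, -2.0]
grip_width: 0.0341
```

Emit:
apply_moves(moves=[[[0,-0.1,0],0],[[0,-0.15,0],0],[[0,-0.2,0],0],[[0,-0.2,0],0]])

```text
clock: 11.22
tcp_pos: [0.5069, -0.0644, 0.0735]
orientation: [3.103, 0.462, 0.003]
contact_force: [3.1, -8.8, -6.3]
grip_width: 0.0341
```

It is hard against the stop: about 9 N and no further motion. I'll back off to centre the pin in the gap, lift clear, and look.

Emit:
apply_moves(moves=[[[0,0.6,0],0],[[0,1.2,0],0],[[0,1.2,0],0],[[0,1.2,-1.5],0],[[0,1.2,-4],0],[[0,1.2,-7],0],[[0,1.2,-10],0],[[0,1.2,-12],0],[[0,1.2,-12],0]])

```text
clock: 11.97
tcp_pos: [0.5116, -0.0736, 0.1968]
orientation: [-3.106, -0.464, -0.009]
contact_force: [0.6, -0.1, 0.3]
grip_width: 0.0344
```

```bash
python3 -c "
from h import *
plan(.40,.30,.2)"
```

```text
t 11.97 tcp [ 0.5116 -0.0736  0.1968] xang 17.01 F [ 0.6 -0.1  0.3] w 0.03440415250007913
shift cm [  0.25 -38.99  -0.32] roll 0
```

Emit:
apply_moves(moves=[[[0,-3,-0.5],0],[[0,-6.5,-0.5],0],[[0,-10,-0.5],0],[[0,-13.5,-0.5],0],[[0,-17,-0.5],0],[[0,-20.5,-0.5],0],[[0,-24,-0.5],0],[[0,-27,-0.5],0],[[0,-29,-0.5],0],[[0,-29,-0.5],0]])

```text
clock: 12.8
tcp_pos: [0.4226, 0.2087, 0.1975]
orientation: [-3.104, -0.477, 0.003]
contact_force: [0.5, -0.1, 0.5]
grip_width: 0.0339
```

```bash
python3 - <<'E'
from h import *
f=imaging.grab_frame("top");g=imaging.grab_frame("side");np.savez("t9.npz",**f)
a=cv2.resize(f["frame"][175:275,200:330],None,fx=3.4,fy=4,interpolation=cv2.INTER_CUBIC)
b=cv2.resize(g["frame"][200:300,260:350],None,fx=3.8,fy=4,interpolation=cv2.INTER_CUBIC)
cv2.imwrite("pics/m9.png",np.hstack([a,b]))
disc(f,(.5008,-.1535,.05));o=r.get_obs();print(o["clock"],o["tcp_pos"])
C=(.6096,-.0451)
print("exp home pin top",proj(f,(.5102,-.0757,.0755)),proj(g,(.5102,-.0757,.0755))+[1.3,2.5],"bush",proj(f,(.5332,-.0686,.0565)))
E
```

```text
disc 366.0 [ 0.5007 -0.1532  0.05  ]
12.9 [0.42393219 0.20432867 0.1977328 ]
exp home pin top [260.86463076 243.13400993] [340.04316717 248.11817208] bush [259.13155379 232.97856552]
```

View pics/m9.png

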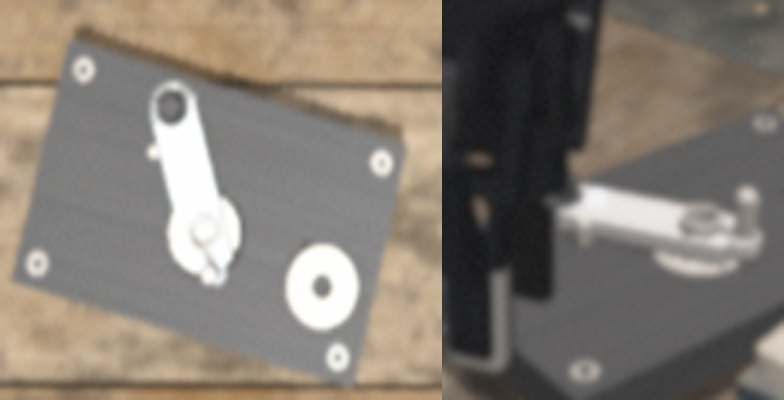

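The swing arm lies against the stop pin, the bush is over the disc, and the drilled disc has not moved. Handing in.

```bash
python3 -c "
from bench import r
print(r.hand_in(), r.get_obs()['clock'])"
```

```text
the job is handed in; nothing more can be done
the job is handed in; nothing more can be done
```

The jig is loaded and the job is handed in, at about 13 s of robot time. I pushed the undrilled disc across the plate with two slightly open fingertips until it dropped into the nest. Then I pushed the swing arm round by its pin, with the pin held loosely between the fingers, until it met its stop.

**Disc seated:** before swinging the arm, the side view showed the disc level and flush in the nest. The last 1 mm of pushing no longer moved it.

**Arm home:** the push force rose to about 9 N with no further movement. The final picture shows the arm against the stop pin with the bush over the disc, about 0.7 pixel (1–2 mm) from where I predicted.

**Bystanders:** the drilled disc measured within 0.3 mm of where it started. The mug, jar and spanner were never approached, but I did not measure them again. The gripper was well clear at the end.

**Checks that disagreed:**
- The side camera was off by about 3 pixels against the known discs, so I compared positions within one view instead.
- The push pin's top showed about 1.6 pixels (about 4 mm) from its predicted home position. I put this down to glare and relied on the contact with the stop.

I viewed 10 pictures, as budgeted.

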